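Index the table, then hold the hidden bolt head so that the nut can tighten

ROBOT

A 6-joint arm with a two-finger parallel gripper is mounted at the origin on the work surface; the furniture and walls round the work are solid. World frame = base frame: x ahead of the robot, y to its left, z up, the work surface at z = 0. Lengths are in mm, angles in rad, forces in N, time in s.
With the tool pointing down it reaches from about 300 to 850 mm from the base axis. Payload 5.4 kg.
Tool frame: the origin (TCP) lies between the finger pads, 19 mm behind the fingertips; this is the grasp point; z points along the fingers, y is the line along which they close (so a half turn about z gives the same grasp; the last joint's range is limited). The gripper opens to 85 mm and grips with 20 to 120 N. Pads are 22 mm wide; open, the fingers measure 114 mm over their backs; the gripper's body (76 mm by 85 mm) begins 54 mm behind the grasp point. The pads swing forward as they close: fully open they stand 13 mm farther back than shut.
Start: joints at [1.135, 0.158, 1.597, -0, 1.386, -0.21], TCP at [128.746, 560.384, 249.999] pointing down, gripper open.
Joint ranges: [-2.91, 2.91], [-0.94, 2.29], [0.18, 2.7], [-1.29, 4.43], [0.17, 2.64], [-3, 3]. Speed limits (rad/s): [2.57, 2.57, 3.14, 3.14, 3.14, 3.14].

INTERFACE

Orientations are given as a rotation vector (axis times angle).
In Python, from rig import get_state, imaging, job_done gives the robot as it stands. The module is installed in compiled form; this text tells all that it offers.
- The arm moves only by the tool drive_tool, never from a script. Its argument "targets" is a list of rows, each a list of 6 numbers: the shift along the tool's x, y, z in units of 0.4 m (1.0 is 0.4 m), then the turn, a rotation vector about the tool's x, y, z in units of 0.5 rad (1.0 is 0.5 rad). In form: [[x, y, z, wx, wy, wz], ...]. A call has 1 to 5 rows; each row is the pose to reach, as a shift and turn from the pose commanded when the call began, along the tool's axes at that moment; what a row does not reach only later rows make up. A row lasts 1/12 s, in which the tool goes at most 41.7 mm and 7.16 degrees, less where a joint would pass 70% of its speed; a pose out of reach is approached as far as the arm can. A call with a number of a shift or a turn outside -1 to 1 is refused whole. A call with a gripper value outside its range is refused whole. "hand" is the opening, from 0 (shut) to 1 (fully open), set as the call begins (left out, the last holds). The fingers move at their own pace and stop on an object; the grip force is fixed at half the most. Time passes only in rows, so rows that repeat a pose let the fingers close. It gives the time, the measured TCP pose, the force, the opening and the grip force at its end, in the units of the state.
- get_state(): the state, without advancing time (a new reading comes with each control period).
- imaging.capture(name): name is "side" or "top" or "wrist"; returns the picture (420x560x3 uint8, blue, green, red); there is no depth.
- imaging.camera_model(name): a dict with "intrinsics" (3x3 intrinsics, pixels), "k1" (the pictures are not rectified: a ray, as slopes to the right and down, at radius r is drawn at 1 + k1 r^2 times it, then the intrinsics apply), "xyz" and "attitude" of the camera in the world. Camera axes: x right, y up, looking along -z (the intrinsics and any distortion apply to the point x, -y, -z); pixel columns grow to the right and rows downward; lengths in mm; the calibration is good to about 2 mm. A picture is of the moment at which its call begins: read the wrist's pose just before it. camera_model takes no time and is no camera call; for the wrist camera it gives the pose at the moment of the call.
- job_done(): hands the job in; it is judged then, once.
The state is a dict: "t": time; "joint_pos": joint angles; "dq": joint speeds; "effort": joint torques, N m; "tool_pos": TCP position; "eef_rot": TCP orientation; "force": force on the tool from outside, world axes, zero at the start; "ft_torque": the same for the moment, N m; "finger_gap": finger opening in mm; "grasp_force": force on a finger pad.
Only numpy, scipy, OpenCV 4.12 (cv2) and the standard library are available. Lean on these libraries where they do the work, as an engineer would, in place of code of your own. Each camera call takes 0.05 s, during which the arm holds its last target. There are 200 camera calls.

TASK

The nut runner is already turning the nut on the bracket, but the bolt turns along with it. Turn the index table by its upright knob, counter-clockwise seen from above, on to its next index position until the detent has it; then reach down into the gap behind the bracket, take the hidden hexagonal bolt head between the fingers and hold it so that the bolt stops turning. Finish while still holding it, with the table in its detent and the dome nut and the cable gland behind it left where they are.

Things in the scene. Friction and masses are not known exactly. Their poses are not given: they have to be found in the camera images.
- index_base: Round grey base of the index unit, 270 mm across, fixed to the bench; origin at the centre of its underside, z up through the table's axis. The detent's housing and pull knob, 44 mm high, stand out 125 to 175 mm from the axis at -0.9 rad in its frame. In the next index position the table stands square with the base: bolt axis along the base's x, bracket on the -x side of the bolt head.
- index_table (a joint): Angle (rad) of the round steel table (236 mm across, top 40 mm above the bench) about the base's z; grows counter-clockwise from above. Starts in an index position at 0; the next one is at 1.047. A spring detent holds it there and draws it in from within 0.06; it takes about 0.55 Nm, or 6 N at the knob, to leave one position and again to enter the next. End stops 0.07 beyond each.
- index_knob (a point): Point on the axis of the upright black index knob on the table's rim, 85 mm above the bench, 45 mm above the table's top. Round grip 22 mm in diameter, 42 mm long, its top 15 mm above this point. It moves on an arc of radius 98 mm about the z axis of index_base: at index_table = q it lies at angle pi + q in the base's frame.
- bolt_head (a point): Centre of the hexagonal steel bolt head, 92 mm above the bench, 52 mm above the table's top, 6 mm from the table's axis. The axes are the table's and do not turn with the bolt: x along the level bolt axis, away from the bracket, y across the head, z up. Head 30 mm across flats, 34.6 mm across corners, 14 mm thick along x. To be gripped from above, closing along y.
- bracket_top (a point): Middle of the top edge of the upright aluminium bracket plate, 8 mm thick (x), 90 mm wide (y), 118 mm above the bench; axes of the table. Its back face (+x) is 23 mm from the head's centre. A steel back plate, 90 mm wide, top 102 mm above the bench, stands 23 mm beyond the head's centre: the gap is 46 mm wide in x, open at the top and at both y ends.
- runner (a point): Front end of the black nut runner that lies on the bolt's axis before the bracket (-x), 45 mm in diameter, its top 115 mm above the bench; this point is on the axis, 120 mm from the head's centre. It turns with the table. Axes of the table.
- bolt (a joint): Angle (rad) by which the bolt has turned about its axis; unknown start between 0 and 1; 0, 1.047, 2.094.. have two flats upright, facing +y and -y. The runner drags it round steadily at about 0.1 rad/s with about 0.2 Nm while nobody holds it; a grip of 20 N or more across the head from any side, flats or corners, stops it.
- gland: Loose grey cable gland, 56 x 46 x 40 mm, behind the index unit; origin under its centre.
- dome: Loose grey hexagonal dome nut, 61 x 69 x 38 mm, standing behind the index unit; origin under its centre.

How it is judged (in metres and radians):
On the way, in this order (a step that is already met when the one before it is completed fails the run):
1. the table stands in its next index position (value of joint index_table between 0.997 and 1.097 rad), for 0.3 s.
2. the bolt head is gripped and no longer turns (contact force between the fingers and bolt above 6 N and distance between the grasp point and bolt_head below 0.02 m and velocity of joint bolt below 0.03 rad/s), for 0.3 s.
At the end, for the whole second after the job is handed in: The table stands in its next index position (1.047 rad, within 0.06), and the fingers still hold the bolt head: TCP within 20 mm of its centre, at least 6 N between fingers and bolt, the bolt turning at less than 0.03 rad/s (all of step 2 and value of joint index_table between 0.987 and 1.107 rad and velocity of joint bolt above -0.03 rad/s); the arm keeps its last pose, push and grip.
It fails at once if the dome nut or the cable gland behind the index unit was shifted by more than 30 mm (distance of any of dome, gland from where it was at the start of the episode above 0.03 m).
It also fails if it takes over 51 s, if anything falls off the work surface, if the arm or the gripper's body presses on something with over 40 N, if the wrist force passes 120 N, or if a joint passes its speed limit or range.

## Working session

There is one attempt and no reset: what is moved stays moved. The work goes in short steps, Python scripts to look and compute and a tool call to move; the robot and the scene stay as the last step left them, time stands still between calls to the robot, and variables do not carry over. Pictures are saved under pics/ and viewed, at most 10 in all, crops included, and the job is handed in when it is done.

Besides the shell and the picture viewer there is one more tool, called after ">>>" in YAML: its name, and indented under it one key for each argument. drive_tool: Moves the arm, as the interface text tells. Its arguments: {"type":"object","properties":{"targets":{"type":"array"},"hand":{"type":"number"}},"required":["targets"]}

```bash
mkdir -p pics; ls
python3 - <<'E'
from rig import get_state, imaging
import cv2
print(get_state())
for n in("side","top"):
    m=imaging.camera_model(n);print(n,m)
    cv2.imwrite(f"pics/{n}0.png",imaging.capture(n))
E
```

```text
pics
{'t': 0.0, 'joint_pos': array([ 1.13489688e+00,  1.59050883e-01,  1.59823847e+00, -3.27753807e-05,
        1.38620194e+00, -2.10097240e-01]), 'dq': array([ 0.00027996, -0.00037512,  0.00106857,  0.00094418, -0.00039916,
       -0.00062722]), 'effort': array([ 4.10404718e-04, -3.96017039e+01, -3.31423473e+01, -2.91310371e-04,
        8.58386338e-03,  5.29446950e-06]), 'tool_pos': array([128.51803427, 559.86889816, 249.01271449]), 'eef_rot': array([-3.53862211e-01, -3.12102284e+00,  2.84368721e-03]), 'force': array([ 0.69728703, -0.1142317 , -0.12764904]), 'ft_torque': array([-0.03791157, -0.01462031,  0.03533282]), 'grasp_force': 0.0, 'finger_gap': 85.25803576449752}
side {'intrinsics': array([[469.27155222,   0.        , 282.75989983],
       [  0.        , 469.27155222, 208.32367029],
       [  0.        ,   0.        ,   1.        ]]), 'k1': -0.10092188815105396, 'xyz': array([379.04953361, 389.82501946, 656.90830512]), 'attitude': array([ 0.14514522, -1.17130745, -2.66859539])}
top {'intrinsics': array([[485.33313784,   0.        , 285.99632301],
       [  0.        , 485.33313784, 216.05446097],
       [  0.        ,   0.        ,   1.        ]]), 'k1': -0.07875833618666866, 'xyz': array([ 439.27121227, -200.19044069,  950.47208825]), 'attitude': array([ 0.10380446, -0.10015682, -1.59209777])}
```

View pics/side0.png

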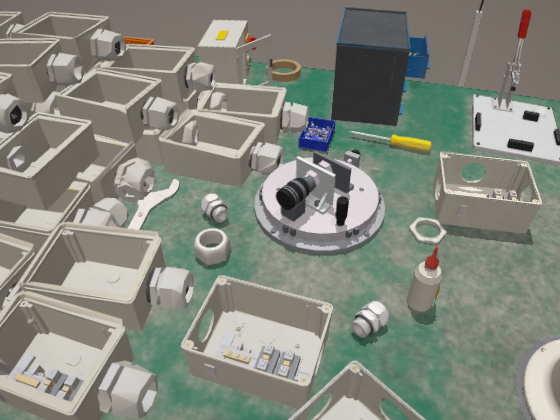

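View pics/top0.png

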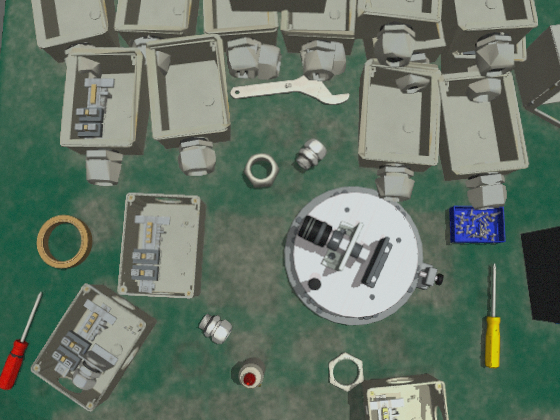

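The side view shows the index unit around (320,205), with the knob at (342,210) and the runner at (290,192). In the top view the unit is at (354,255), the knob at (315,284) and the detent at (432,275). The dome and gland are at (262,170) and (311,153). Next I'll zoom both views.

```bash
cat > h.py <<'E'
import numpy as np, cv2
from scipy.spatial.transform import Rotation as R
from rig import get_state, imaging
def ray(m,uv):
    K=m["intrinsics"]; D=np.array([m["k1"],0,0,0.])
    # model: drawn = slope*(1+k1 r^2): OpenCV's radial model
    p=cv2.undistortPointsIter(np.array(uv,float).reshape(-1,1,2),K,D,None,None,(3,100,1e-12)).reshape(-1,2)
    d=np.c_[p[:,0],-p[:,1],-np.ones(len(p))]
    return np.array(m["xyz"]),R.from_rotvec(m["attitude"]).apply(d)
def plane(m,uv,z):
    o,d=ray(m,uv); return o+d*((z-o[2])/d[:,2])[:,None]
def tri(m1,u1,m2,u2):
    A=np.zeros((3,3));b=np.zeros(3);L=[]
    for m,u in((m1,u1),(m2,u2)):
        o,d=ray(m,u);d=d[0]/np.linalg.norm(d[0]);P=np.eye(3)-np.outer(d,d);A+=P;b+=P@o;L.append((o,P))
    x=np.linalg.solve(A,b);return x,[np.linalg.norm(P@(x-o)) for o,P in L]
def proj(m,X):
    c=R.from_rotvec(m["attitude"]).inv().apply(np.atleast_2d(X)-m["xyz"])
    return cv2.projectPoints(np.c_[c[:,0],-c[:,1],-c[:,2]],np.zeros(3),np.zeros(3),m["intrinsics"],np.array([m["k1"],0,0,0.]))[0].reshape(-1,2)
def circle(P):
    A=np.c_[2*P[:,:2],np.ones(len(P))];s=np.linalg.lstsq(A,(P[:,:2]**2).sum(1),rcond=None)[0]
    return s[:2],np.sqrt(s[2]+s[0]**2+s[1]**2)
E
python3 - <<'E'
from h import *
t=cv2.imread("pics/top0.png");s=cv2.imread("pics/side0.png")
mt=imaging.camera_model("top")
# white table disc outline in top view -> plane z=40
g=(cv2.cvtColor(t,cv2.COLOR_BGR2HSV))
w=((g[...,2]>195)&(g[...,1]<40)).astype(np.uint8)
w[:,:270]=0;w[:,440:]=0;w[:170]=0;w[335:]=0
c=max(cv2.findContours(w,0,2)[0],key=cv2.contourArea)
hull=cv2.convexHull(c).reshape(-1,2)
P=plane(mt,hull,40.)
for _ in range(4):
    C,r=circle(P);e=abs(np.hypot(*(P[:,:2]-C).T)-r);P=P[e<max(2,1.5*np.median(e))]
print("table",C,r,len(P),e.max())
a=cv2.resize(t[180:330,270:450],None,fx=4,fy=4,interpolation=2)[:, :720]
cv2.imwrite("pics/tz.png",a)
cv2.imwrite("pics/sz.png",cv2.resize(s[135:255,245:395],None,fx=5,fy=5,interpolation=2))
E
```

```text
table [ 483.77193379 -328.77455738] 115.90483975892928 44 1.131222539984833
```

View pics/tz.png

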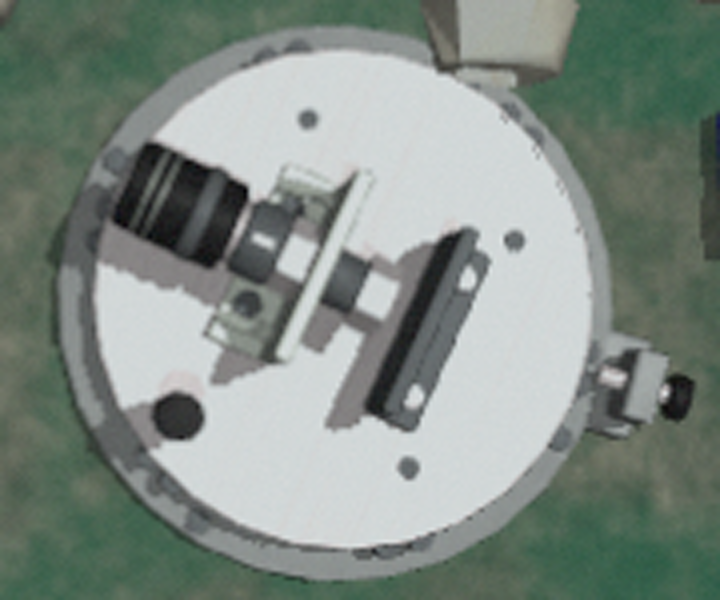

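View pics/sz.png

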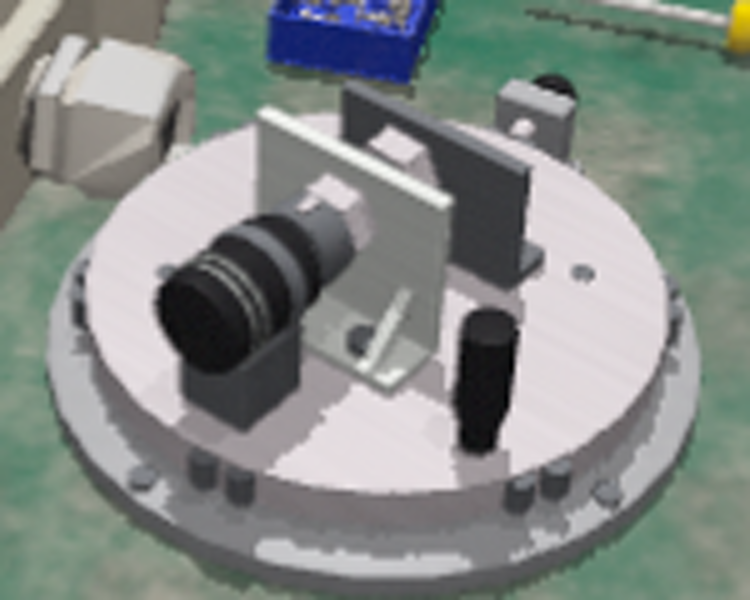

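The zoomed views show the knob top at full-image pixel (314.1,282.9) in top and (342.6,200.0) in side. The bracket's top edge runs from tz (364,172) to (285,357), and in sz from (262,110) to (448,205). The bolt head is at tz (385,292) and sz (400,150).

Run:
```python
from h import *
mt,ms=[imaging.camera_model(n) for n in("top","side")]
T=lambda x,y:[(x+.5)/4-.5+270,(y+.5)/4-.5+180]
S=lambda x,y:[(x+.5)/5-.5+245,(y+.5)/5-.5+135]
C=np.array([483.8,-328.8])
k=tri(mt,T(178,412),ms,S(491,328));print("knob top",*k)
b1=tri(mt,T(364,172),ms,S(262,112));b2=tri(mt,T(284,356),ms,S(448,205));print("br",*b1,*b2)
v=k[0][:2]-C;print("knob r",np.hypot(*v),"ang",np.arctan2(v[1],v[0]),"yaw base",np.arctan2(-v[1],-v[0]))
w=b1[0]-b2[0];print("bracket len",np.linalg.norm(w),"table x yaw",np.arctan2(-w[0],w[1])+0, "->base yaw", np.arctan2(-w[0],w[1])+np.pi+1.047)
print("det",plane(mt,T(635,387),40)-[*C,0])
s=get_state();print("tool",R.from_rotvec(s["eef_rot"]).as_matrix().round(3))
```

```text
knob top [ 429.69601167 -245.97340837   98.45771609] [np.float64(2.4235290148015114), np.float64(2.4235290148014)]
br [ 531.89416834 -328.59414023  116.92715165] [np.float64(1.331507887741097), np.float64(1.3315078877410604)] [ 453.2569315  -291.17450455  115.18892957] [np.float64(1.6789833081679506), np.float64(1.6789833081678436)]
knob r 98.93172309827226 ang 2.1494318563828414 yaw base -0.9921607972069518
bracket len 87.10376323377469 table x yaw -2.0149390629936157 ->base yaw 2.173653590596177
det [[ -46.3986047  -134.82637133   40.        ]]
tool [[-0.975  0.224 -0.001]
 [ 0.224  0.975 -0.002]
 [ 0.    -0.002 -1.   ]]
```

>>> drive_tool:
  targets:
    - [-0.441,-0.232,0,0,0,0]
    - [-0.441,-0.232,0,0,0,0]
    - [-0.441,-0.232,0,0,0,0]
    - [-0.441,-0.232,0,0,0,0]
    - [-0.441,-0.232,0,0,0,0]

```text
t: 0.52
tool_pos: [281.4, 428.3, 249.6]
eef_rot: [0.355, 3.121, -0.001]
force: [0.3, 0.2, -0.0]
finger_gap: 85.7
grasp_force: 0.0
```

>>> drive_tool:
  targets:
    - [-0.382,-0.323,0,0,0,0]
    - [-0.382,-0.323,0,0,0,0]
    - [-0.382,-0.323,0,0,0,0]
    - [-0.382,-0.323,0,0,0,0]
    - [-0.382,-0.323,0,0,0,0]

```text
t: 0.93
tool_pos: [400.9, 267.9, 249.7]
eef_rot: [-0.356, -3.121, 0.001]
force: [0.4, -0.3, -0.4]
finger_gap: 85.2
grasp_force: 0.0
```

>>> drive_tool:
  targets:
    - [-0.182,-0.458,0,0,0,0]
    - [-0.182,-0.458,0,0,0,0]
    - [-0.182,-0.458,0,0,0,0]
    - [-0.182,-0.458,0,0,0,0]
    - [-0.182,-0.458,0,0,0,0]

```text
t: 1.35
tool_pos: [429.6, 72.7, 249.7]
eef_rot: [-0.356, -3.121, 0.001]
force: [0.5, 0.0, -0.6]
finger_gap: 85.2
grasp_force: 0.0
```

>>> drive_tool:
  targets:
    - [-0.109,-0.475,0,0,0,0]
    - [-0.109,-0.475,0,0,0,0]
    - [-0.109,-0.475,0,0,0,0]
    - [-0.109,-0.475,0,0,0,0]
    - [-0.109,-0.475,0,0,0,0]

```text
t: 1.77
tool_pos: [429.1, -122.6, 249.8]
eef_rot: [-0.357, -3.121, 0.001]
force: [0.5, -0.0, 0.3]
finger_gap: 85.3
grasp_force: 0.0
```

>>> drive_tool:
  targets:
    - [-0.071,-0.307,0,0,0,0.76]
    - [-0.071,-0.307,0,0,0,0.76]
    - [-0.071,-0.307,0,0,0,0.76]
    - [-0.071,-0.307,0,0,0,0.76]
    - [-0.071,-0.307,0,0,0,0.76]

```text
t: 2.18
tool_pos: [429.4, -247.1, 249.4]
eef_rot: [-0.942, -2.996, -0.001]
force: [0.6, 0.1, -0.4]
finger_gap: 85.6
grasp_force: 0.0
```

>>> drive_tool:
  targets:
    - [0,0,0,0,0,0.76]
    - [0,0,0,0,0,0.76]
    - [0,0,0,0,0,0.76]
    - [0,0,0,0,0,0.76]
    - [0,0,0,0,0,0.76]
  hand: 0.6

```text
t: 2.6
tool_pos: [430.0, -244.2, 249.8]
eef_rot: [-1.479, -2.771, -0.001]
force: [0.1, -1.4, 0.2]
finger_gap: 50.8
grasp_force: 0.0
```

```bash
cat >> h.py <<'E'
def pose():
    s=get_state();M=R.from_rotvec(s["eef_rot"]).as_matrix()
    return s,M
def row(p,yaw):
    "row (units of the move) to bring the TCP to p, tool down with y at yaw"
    s,M=pose();d=M.T@(np.array(p)-s["tool_pos"])
    y=np.array([np.cos(yaw),np.sin(yaw),0]);x=np.array([-y[1],y[0],0])
    G=np.c_[x,y,[0,0,-1.]]
    return np.r_[d/400,R.from_matrix(M.T@G).as_rotvec()/.5].round(4)
E
python3 - <<'E'
from h import *
s,M=pose();print(s["t"],s["tool_pos"],np.arctan2(M[1,1],M[0,1]),s["finger_gap"],s["force"])
m=imaging.camera_model("wrist");print(m)
cv2.imwrite("pics/w0.png",imaging.capture("wrist"))
print(proj(m,[[429.7,-246.5,99],[483.8,-328.8,40]]))
print(row([429.7,-246.5,150],0.585))
E
```

```text
2.6 [ 430.03023693 -244.24037048  249.7989375 ] 0.590245630864277 50.807432705747416 [ 0.14066592 -1.40608003  0.21093368]
{'intrinsics': array([[320.73513878,   0.        , 274.48353216],
       [  0.        , 320.73513878, 210.45653041],
       [  0.        ,   0.        ,   1.        ]]), 'k1': -0.010056516902179805, 'xyz': array([ 391.64912752, -187.60487249,  374.51243904]), 'attitude': array([-0.2640372 , -0.07967504,  0.58598701])}
[[273.36593705 203.18763118]
 [272.9501252  273.7816442 ]]
[-3.900e-03 -3.600e-03  2.496e-01  1.000e-04 -1.000e-03  1.020e-02]
```

View pics/w0.png

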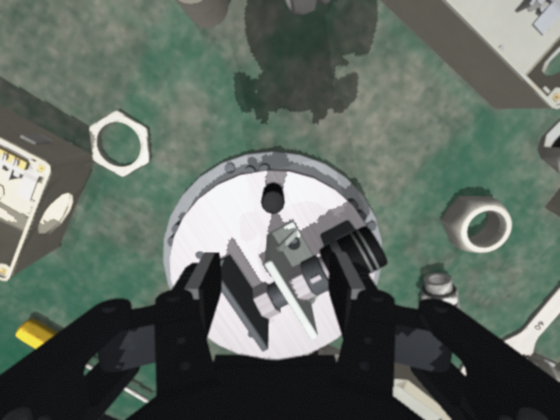

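The wrist view shows the knob top at about (273,201), against a predicted (273.4,203), so the measurement holds. I'll descend on the knob and grip it.

>>> drive_tool:
  targets:
    - [-0.004,-0.004,0.1,0,0,0.01]
    - [-0.004,-0.004,0.2,0,0,0.01]
    - [-0.004,-0.004,0.29,0,0,0.01]
    - [-0.004,-0.004,0.36,0,0,0.01]
    - [-0.004,-0.004,0.414,0,0,0.01]

```text
t: 3.07
tool_pos: [428.3, -246.0, 81.5]
eef_rot: [-1.486, -2.764, -0.002]
force: [0.7, 0.6, 0.9]
finger_gap: 51.1
grasp_force: 0.0
```

>>> drive_tool:
  targets:
    - [0,0,0,0,0,0]
    - [0,0,0,0,0,0]
    - [0,0,0,0,0,0]
    - [0,0,0,0,0,0]
    - [0,0,0,0,0,0]
  hand: 0

```text
t: 3.48
tool_pos: [429.9, -247.7, 85.4]
eef_rot: [1.492, 2.764, 0.0]
force: [1.3, 2.1, -3.1]
finger_gap: 20.1
grasp_force: 59.8
```

Run:
```python
from h import *
s,M=pose();print(s["t"],s["tool_pos"],np.arctan2(M[1,1],M[0,1]),s["finger_gap"],s["force"],s["grasp_force"])
# arc as shifts in the tool's axes (angle steps of 5 rows)
C=np.array([483.8,-328.8]);p0=s["tool_pos"][:2]-C;print(np.hypot(*p0),np.arctan2(*p0[::-1]))
for a in np.arange(1,6)*0.0436*1: 
    d=R.from_rotvec([0,0,a]).as_matrix()[:2,:2]@p0-p0
    print(a.round(4),(M.T@[*d,0]/400).round(4),-a/.5)
cv2.imwrite("pics/t1.png",imaging.capture("top"))
```

```text
3.4833 [ 429.92595777 -247.6714363    85.38051363] 0.5809448297583765 20.10655618086492 [ 1.30164773  2.08894416 -3.14749225] 59.83200239636062
97.38714634477539 2.1569905027308636
0.0436 [-0.0003 -0.0106 -0.    ] -0.0872
0.0872 [-0.001  -0.0212 -0.    ] -0.1744
0.1308 [-0.0022 -0.0317 -0.    ] -0.2616
0.1744 [-0.0039 -0.0422 -0.    ] -0.3488
0.218 [-0.006  -0.0526 -0.    ] -0.436
```

>>> drive_tool:
  targets:
    - [-0.0002,-0.0102,0,0,0,-0.084]
    - [-0.0009,-0.0204,0,0,0,-0.168]
    - [-0.0019,-0.0306,0,0,0,-0.251]
    - [-0.0034,-0.0407,0,0,0,-0.335]
    - [-0.0053,-0.0507,0,0,0,-0.419]

```text
t: 3.95
tool_pos: [414.1, -260.7, 85.4]
eef_rot: [1.192, 2.905, 0.0]
force: [1.3, 3.7, -1.6]
finger_gap: 20.5
grasp_force: 60.1
```

>>> drive_tool:
  targets:
    - [-0.0002,-0.0102,0,0,0,-0.084]
    - [-0.0009,-0.0204,0,0,0,-0.168]
    - [-0.0019,-0.0306,0,0,0,-0.251]
    - [-0.0034,-0.0407,0,0,0,-0.335]
    - [-0.0053,-0.0507,0,0,0,-0.419]

```text
t: 4.37
tool_pos: [401.5, -276.6, 85.4]
eef_rot: [0.881, 3.014, -0.0]
force: [1.4, 3.7, -2.6]
finger_gap: 20.2
grasp_force: 60.1
```

Forces are small, so I'll continue the arc.

>>> drive_tool:
  targets:
    - [-0.0002,-0.0102,0,0,0,-0.084]
    - [-0.0009,-0.0204,0,0,0,-0.168]
    - [-0.0019,-0.0306,0,0,0,-0.251]
    - [-0.0034,-0.0407,0,0,0,-0.335]
    - [-0.0053,-0.0507,0,0,0,-0.419]

```text
t: 4.78
tool_pos: [392.5, -294.8, 85.4]
eef_rot: [0.561, 3.089, -0.0]
force: [3.8, 3.1, -2.9]
finger_gap: 20.1
grasp_force: 60.1
```

>>> drive_tool:
  targets:
    - [-0.0002,-0.0102,0,0,0,-0.084]
    - [-0.0009,-0.0204,0,0,0,-0.168]
    - [-0.0019,-0.0306,0,0,0,-0.251]
    - [-0.0034,-0.0407,0,0,0,-0.335]
    - [-0.0053,-0.0507,0,0,0,-0.419]

```text
t: 5.2
tool_pos: [387.6, -314.4, 85.4]
eef_rot: [0.235, 3.13, -0.0]
force: [4.6, 3.6, -2.7]
finger_gap: 19.8
grasp_force: 60.1
```

>>> drive_tool:
  targets:
    - [-0.0002,-0.0102,0,0,0,-0.084]
    - [-0.0009,-0.0204,0,0,0,-0.168]
    - [-0.0019,-0.0306,0,0,0,-0.251]
    - [-0.0034,-0.0407,0,0,0,-0.335]
    - [-0.0053,-0.0507,0,0,0,-0.419]

```text
t: 5.62
tool_pos: [386.9, -334.5, 85.4]
eef_rot: [-0.094, 3.137, 0.0]
force: [5.9, 10.7, 2.1]
finger_gap: 20.2
grasp_force: 60.9
```

>>> drive_tool:
  targets:
    - [0,0,0,0,0,0]
    - [0,0,0,0,0,0]
    - [0,0,0,0,0,0]
    - [0,0,0,0,0,0]
    - [0,0,0,0,0,0]

```text
t: 6.03
tool_pos: [386.8, -334.1, 85.4]
eef_rot: [-0.09, 3.138, 0.001]
force: [5.3, 6.0, -1.8]
finger_gap: 20.5
grasp_force: 60.1
```

Run:
```python
from h import *
s,M=pose();print(s["t"],s["tool_pos"],np.arctan2(M[1,1],M[0,1]),s["finger_gap"],s["force"],s["grasp_force"])
C=np.array([483.8,-328.8]);p=s["tool_pos"][:2]-C;print(np.hypot(*p),np.arctan2(*p[::-1])%6.283-2.157)
```

```text
6.0333 [ 386.8453475  -334.1496453    85.37551173] 1.6281194375688044 20.48625020074649 [ 5.32678125  6.00194261 -1.80546469] 60.126534862210974
97.10212843772 1.0395282312781982
```

>>> drive_tool:
  targets:
    - [0,-0.003,0,0,0,0]
    - [0,-0.006,0,0,0,0]
    - [0,-0.006,0,0,0,0]
    - [0,-0.006,0,0,0,0]

```text
t: 6.37
tool_pos: [386.9, -335.7, 85.4]
eef_rot: [-0.092, 3.138, 0.003]
force: [4.6, 9.3, 0.9]
finger_gap: 20.3
grasp_force: 60.8
```

>>> drive_tool:
  targets:
    - [0,0,0,0,0,0]
    - [0,0,0,0,0,0]
    - [0,0,0,0,0,0]
    - [0,0,0,0,0,0]
  hand: 0.5

```text
t: 6.7
tool_pos: [386.0, -338.2, 85.3]
eef_rot: [-0.089, 3.139, -0.003]
force: [-0.2, 0.4, 1.0]
finger_gap: 42.6
grasp_force: 0.0
```

Run:
```python
from h import *
s,M=pose();print(s["t"],s["tool_pos"],s["finger_gap"],s["force"])
```

```text
6.7 [ 386.02871504 -338.18280531   85.34286969] 42.58175862261612 [-0.21865595  0.40890379  1.0022389 ]
```

>>> drive_tool:
  targets:
    - [0,0,-0.1,0,0,0]
    - [0,0,-0.2,0,0,0]
    - [0,0,-0.3,0,0,0]
    - [0,0,-0.4,0,0,0]
    - [0,0,-0.41,0,0,0]

```text
t: 7.12
tool_pos: [388.1, -340.9, 257.7]
eef_rot: [-0.088, 3.132, -0.021]
force: [1.0, -0.0, 0.5]
finger_gap: 42.9
grasp_force: 0.0
```

>>> drive_tool:
  targets:
    - [-0.0,0,0,0,0,0.7]
    - [-0.0,0,0,0,0,0.7]
    - [-0.0,0,0,0,0,0.7]
    - [0,0,0,0,0,0.7]

```text
t: 7.45
tool_pos: [385.7, -337.6, 248.7]
eef_rot: [0.463, 3.107, -0.001]
force: [1.8, 0.8, -0.2]
finger_gap: 42.6
grasp_force: 0.0
```

>>> drive_tool:
  targets:
    - [-0.0,0,0,0,0,0.7]
    - [-0.0,0,0,0,0,0.7]
    - [-0.0,0,0,0,0,0.7]
    - [0,0,0,0,0,0.7]

```text
t: 7.78
tool_pos: [385.6, -337.4, 248.5]
eef_rot: [0.993, 2.98, -0.001]
force: [-0.2, 1.1, -1.2]
finger_gap: 42.9
grasp_force: 0.0
```

>>> drive_tool:
  targets:
    - [-0.0,0,0,0,0,0.69]
    - [-0.0,0,0,0,0,0.69]
    - [-0.0,0,0,0,0,0.69]
    - [0,0,0,0,0,0.69]

```text
t: 8.12
tool_pos: [385.6, -337.3, 248.4]
eef_rot: [1.487, 2.767, -0.0]
force: [-0.1, 0.1, -0.8]
finger_gap: 42.8
grasp_force: 0.0
```

Run:
```python
from h import *
s,M=pose();print(s["t"],s["tool_pos"],np.arctan2(M[1,1],M[0,1]),s["force"])
im={n:imaging.capture(n) for n in("top","side")}
m=imaging.camera_model("wrist");w=imaging.capture("wrist")
for k in im:cv2.imwrite(f"pics/{k}2.png",im[k])
cv2.imwrite("pics/w2.png",w);np.savez("w2.npz",**m)
z=lambda a,f:cv2.resize(a,None,fx=f,fy=f,interpolation=2)
a=z(im["top"][210:310,305:405],4);b=z(im["side"][140:240,260:360],4)
cv2.imwrite("pics/c2.png",np.hstack([a,b]))
```

```text
8.1167 [ 385.64546666 -337.33310094  248.38947299] 0.5846632292015129 [-0.13594046  0.10306191 -0.76446503]
```

View pics/c2.png

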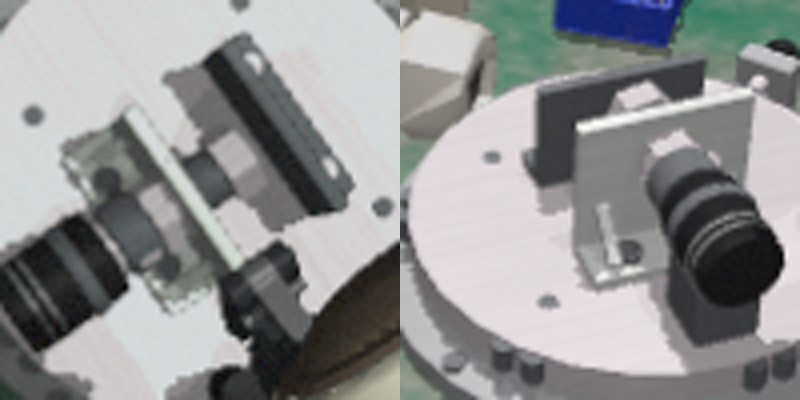

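View pics/w2.png

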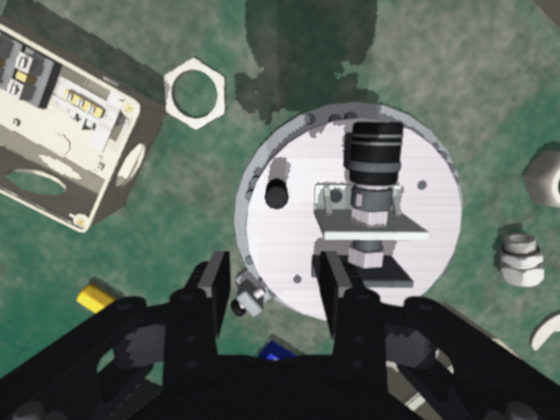

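The top crop shows the bracket top from (132,110) to (240,262) and the hex head near (237,165). In the side crop the bracket top runs from (576,130) to (752,97). The wrist view has the bracket edge level at (323,236) to (428,234), with the head at (366,255) and the knob at (276,193), so the tool and table axes agree.

Run:
```python
from h import *
mt,ms=[imaging.camera_model(n) for n in("top","side")];mw=dict(np.load("w2.npz"))
T=lambda x,y:[305+(x+.5)/4-.5,210+(y+.5)/4-.5]
S=lambda x,y:[260+(x-400+.5)/4-.5,140+(y+.5)/4-.5]
for n,a in (("bracket far",(mt,T(132,110),ms,S(577,129))),("bracket near",(mt,T(240,262),ms,S(753,97))),
  ("far w",(mt,T(132,110),mw,[428,235])),("near w",(mt,T(240,262),mw,[323,237])),
  ("side/w far",(ms,S(577,129),mw,[428,235])),("side/w near",(ms,S(753,97),mw,[323,237])),
  ("head",(mt,T(237,165),mw,[367,255]))):
    x,e=tri(*a);print(n,x.round(1),round(e[0],1))
C=np.array([483.8,-328.8]);yaw=-.985;X=np.array([np.cos(yaw),np.sin(yaw)])
for s in(6,-6):
    h=C+s*X;print(s,"model head",h,proj(mt,[[*h,107]]),"bracket mid",h-27*X,"w",proj(mw,[[*h,107]]))
print("top head @107",plane(mt,T(237,165),107),"w",plane(mw,[367,255],107))
print("knob w",plane(mw,[276,195],100)[0,:2]-C, C+98*np.array([np.cos(yaw+np.pi),np.sin(yaw+np.pi)]))
w=cv2.imread("pics/w2.png");cv2.imwrite("pics/w2z.png",cv2.resize(w[160:300,300:450],None,fx=4,fy=4,interpolation=2))
```

```text
bracket far [ 508.7 -287.8  115.8] 0.5
bracket near [ 437.4 -332.2  115.6] 5.4
far w [ 509.1 -286.9  114.6] 1.0
near w [ 442.3 -338.4   94.4] 3.4
side/w far [ 507.6 -286.   117.1] 0.3
side/w near [ 433.8 -337.2  112.9] 1.7
head [ 485.4 -333.9   97.4] 1.1
6 model head [ 487.11717869 -333.79963254] [[363.97257167 249.51937761]] bracket mid [ 472.1898746 -311.3012861] w [[370.83749983 261.10966901]]
-6 model head [ 480.48282131 -323.80036746] [[358.4039374  253.48045178]] bracket mid [ 465.55551722 -301.30202102] w [[371.95871309 248.73091676]]
top head @107 [[ 484.76458765 -333.52924834  107.        ]] w [[ 480.53836579 -331.02095723  107.        ]]
knob w [-100.90423934   -2.94594053] [ 429.61941478 -247.13933514]
```

View pics/w2z.png

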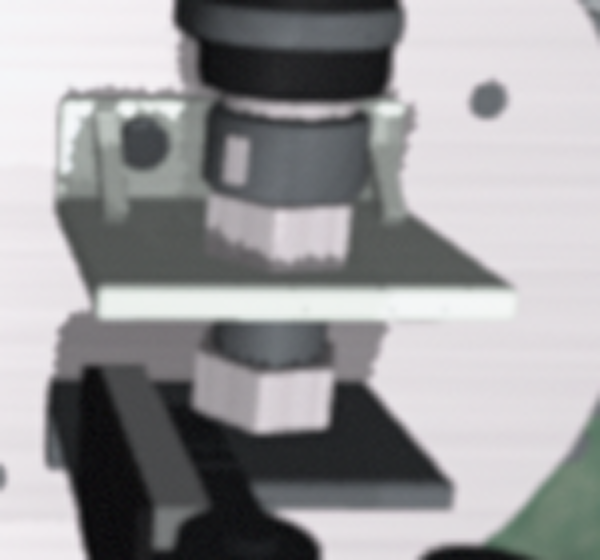

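The wrist crop shows the head from (195,340) to (335,432), with one corner edge up near x=262, and the bracket top middle at (306,303). Bracket and head estimates agree on about (487,-333.7). I'll hover above it and check between the fingers.

>>> drive_tool:
  targets:
    - [-0.044,0.072,0,0,0,0]
    - [-0.088,0.144,0,0,0,0]
    - [-0.132,0.216,0,0,0,0]
    - [-0.132,0.216,0.07,0,0,0]
    - [-0.132,0.216,0.14,0,0,0]
  hand: 0.75

```text
t: 8.68
tool_pos: [489.6, -334.6, 193.8]
eef_rot: [1.479, 2.765, -0.003]
force: [-0.2, -0.6, -0.6]
finger_gap: 63.7
grasp_force: 0.0
```

>>> drive_tool:
  targets:
    - [0,0,0,0,0,0]
    - [0,0,0,0,0,0]
    - [0,0,0,0,0,0]

```text
t: 8.93
tool_pos: [487.2, -334.3, 193.9]
eef_rot: [1.488, 2.765, -0.001]
force: [0.0, -0.2, 0.4]
finger_gap: 64.2
grasp_force: 0.0
```

Run:
```python
from h import *
mw=dict(np.load("w2.npz"))
b=plane(mw,[[376.5,235.6],[324.5,235.6],[428.5,235.6]],117);print("br w2",b)
s,M=pose();print(s["t"],s["tool_pos"],s["finger_gap"],s["force"])
m=imaging.camera_model("wrist");w=imaging.capture("wrist");np.savez("w3.npz",**m)
cv2.imwrite("pics/w3.png",w)
print(proj(m,[[487,-333.7,107],[487,-333.7,92],[472,-311.2,118],[472+45*.834,-311.2+45*.552,118],[472-45*.834,-311.2-45*.552,118]]))
print(row([487,-333.7,92],.583))
```

```text
br w2 [[ 471.23684492 -310.61881071  117.        ]
 [ 434.48891295 -335.08243992  117.        ]
 [ 508.10173245 -286.09190607  117.        ]]
8.9333 [ 487.1508295  -334.33118435  193.90087888] 64.23429163882484 [ 0.0483406  -0.20148363  0.35716608]
[[275.4955535  222.44661009]
 [275.43945932 216.20426828]
 [275.36643273 187.27058813]
 [346.07072118 187.16915076]
 [204.68210409 187.39467385]]
[0.0036 0.0003 0.2566 0.0013 0.0066 0.0003]
```

View pics/w3.png

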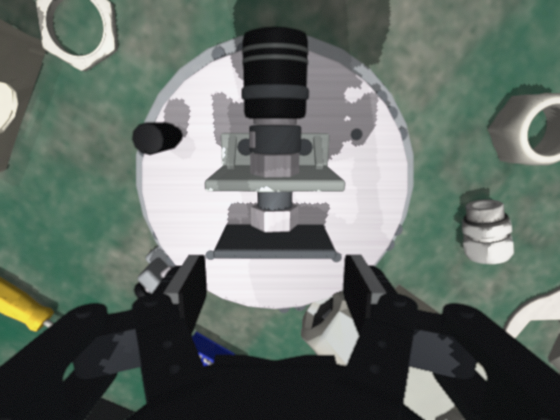

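The wrist view shows the bracket top from 206 to 345 at row 184 (predicted 205 to 346 at row 187), and the head at (275,220), centred between the fingers. I'll add 1 mm towards the bracket, descend and grip.

>>> drive_tool:
  targets:
    - [0.006,0,0.05,0,0.006,0]
    - [0.006,0,0.1,0,0.006,0]
    - [0.006,0,0.15,0,0.006,0]
    - [0.006,0,0.18,0,0.006,0]
    - [0.006,0,0.2,0,0.006,0]

```text
t: 9.4
tool_pos: [485.5, -332.0, 112.4]
eef_rot: [-1.489, -2.764, -0.002]
force: [-0.1, -0.4, -0.3]
finger_gap: 64.1
grasp_force: 0.0
```

>>> drive_tool:
  targets:
    - [0,0,0.015,0,0,0]
    - [0,0,0.03,0,0,0]
    - [0,0,0.045,0,0,0]
    - [0,0,0.06,0,0,0]
    - [0,0,0.06,0,0,0]

```text
t: 9.82
tool_pos: [485.1, -331.3, 87.4]
eef_rot: [-1.488, -2.762, -0.003]
force: [-0.8, 0.1, -1.2]
finger_gap: 63.6
grasp_force: 0.0
```

>>> drive_tool:
  targets:
    - [0,0,0,0,0,0]
    - [0,0,0,0,0,0]
    - [0,0,0,0,0,0]
    - [0,0,0,0,0,0]
    - [0,0,0,0,0,0]
  hand: 0

```text
t: 10.23
tool_pos: [485.7, -332.1, 89.2]
eef_rot: [-1.489, -2.764, -0.001]
force: [-1.9, -0.2, 3.8]
finger_gap: 31.6
grasp_force: 59.1
```

>>> drive_tool:
  targets:
    - [0,0,0,0,0,0]
    - [0,0,0,0,0,0]
    - [0,0,0,0,0,0]
    - [0,0,0,0,0,0]
    - [0,0,0,0,0,0]

```text
t: 10.65
tool_pos: [485.7, -332.1, 89.2]
eef_rot: [-1.489, -2.764, -0.001]
force: [-3.6, 1.2, 4.4]
finger_gap: 31.9
grasp_force: 59.1
```

>>> drive_tool:
  targets:
    - [0,0,0,0,0,0]
    - [0,0,0,0,0,0]
    - [0,0,0,0,0,0]
    - [0,0,0,0,0,0]
    - [0,0,0,0,0,0]

```text
t: 11.07
tool_pos: [485.6, -332.1, 89.2]
eef_rot: [-1.489, -2.764, -0.001]
force: [-3.7, -0.0, 4.9]
finger_gap: 31.7
grasp_force: 59.1
```

Run:
```python
from h import *
s,M=pose();print(s["t"],s["tool_pos"],s["finger_gap"],s["force"],s["ft_torque"],s["grasp_force"])
w=imaging.capture("wrist");t=imaging.capture("top")
z=lambda a,f:cv2.resize(a,None,fx=f,fy=f,interpolation=2)
cv2.imwrite("pics/f.png",np.hstack([z(w[60:340,140:420],400/280),z(t[200:300,305:405],4)]))
```

```text
11.0667 [ 485.63848547 -332.09375524   89.21639972] 31.674399374568058 [-3.73955099 -0.00799966  4.92981263] [0.17461884 0.2732103  0.01679375] 59.08628448843956
```

View pics/f.png

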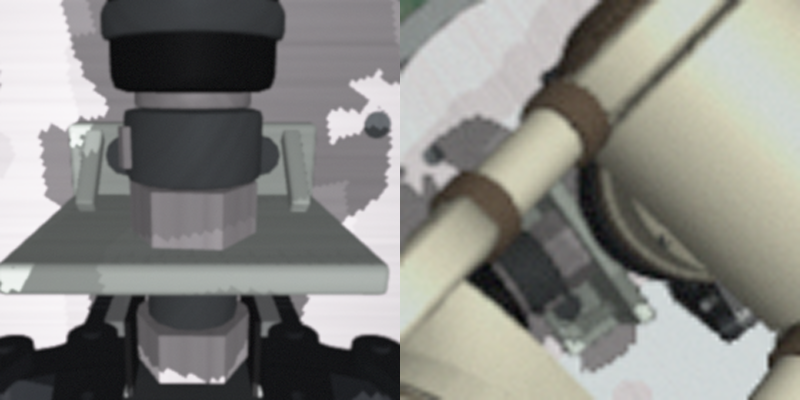

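The head sits between the pads: gap steady at 31.7 mm, 59 N grip, and a reaction moment of about 0.3 Nm. The bracket edge is level in the wrist view, so the table is in its index position. Handing in.

```bash
python3 -c "
from rig import job_done
print(job_done())"
```

```text
the job is handed in; nothing more can be done
None
```

I turned the table to its next index position, gripped the bolt head from above at 59 N with the finger gap steady, and handed the job in at about 11 s; no verdict came back.

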